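Load the battery analyser from the returns rack

ROBOT

A 7-joint arm with a two-finger parallel gripper is mounted at the origin on the work surface. World frame = base frame: x ahead of the robot, y to its left, z up, the work surface at z = 0. Lengths are in m, angles in rad, forces in N, time in s.
With the tool pointing down it reaches from about 0.4 to 0.875 m from the base axis. Payload 19.3 kg.
Tool frame: the origin (TCP) lies at the very end of the fingers, on their centre line; the grasp point (between the pads) lies 19 mm behind it; z points along the fingers, y is the line along which they close (so a half turn about z gives the same grasp; the last joint's range is limited). The gripper opens to 85 mm and grips with 20 to 120 N. Pads are 22 mm wide; open, the fingers measure 114 mm over their backs; the gripper's body (76 mm by 85 mm) begins 54 mm behind the grasp point. The pads swing forward as they close: fully open they stand 13 mm farther back than shut.
Start: joints at [-1.399, 0.521, -0.036, 1.599, 0.021, 1.021, -0.113], TCP at [0.15, 0.607, 0.231] pointing down, gripper open.
Joint ranges: [-2.91, 2.91], [-0.3, 2.13], [-1.5, 1.42], [0.17, 2.43], [-1.26, 4.41], [0.16, 1.93], [-2.52, 2.52]. Speed limits (rad/s): [1.89, 1.89, 2.39, 2.39, 3.01, 3.01, 3.01].

INTERFACE

Orientations are given as [roll, pitch, yaw] about the fixed x, y, z axes, in that order (R = Rz(yaw) Ry(pitch) Rx(roll)).
In Python, from workcell import bot gives the robot as it stands.
- The arm moves only by the shell command python3 -m crank 'ROWS' [FORCE]. ROWS is a JSON object of lists of equal length, an entry for each row: "travel": the shift along the world's x, y, z in cm, a list of three; "turn": the turn, a rotation vector about the world's x, y, z in degrees, a list of three; "gripper": the closure, from 0 (fully open) to 1 (shut). A call has exactly 5 rows; each row is the pose to reach, as a shift and turn from the pose commanded when the call began; what a row does not reach only later rows make up. A row lasts 1/10 s, in which the tool goes at most 50 mm and 8.59 degrees, less where a joint would pass 70% of its speed; a pose out of reach is approached as far as the arm can. A call with a gripper value outside its range is refused whole. The fingers move at their own pace and stop on an object; FORCE is the grip in N (left out, the last holds). Time passes only in rows, so rows that repeat a pose let the fingers close, or fill a call up. It gives the time, the measured TCP pose, the force, the opening and the grip force at its end, in the units of the state.
- bot.observe(): the state, without advancing time (a new reading comes with each control period).
- bot.grab_frame(name): name is "side" or "top"; returns a dict with "pixels" (384x512x3 uint8, red, green, blue), "fx", "fy", "cx", "cy" (pixels), "extrinsics" (4x4, takes a point from world to camera coordinates). Camera axes: x right, y down, z forward; pixel columns grow to the right and rows downward; lengths in m; the calibration is good to about 2 mm. A picture is of the moment at which its call begins. There is no depth.
- bot.job_done(): hands the job in; it is judged then, once.
The state is a dict: "clock": time; "qpos": joint angles; "qd": joint speeds; "joint_efforts": joint torques, N m; "position": TCP position; "tool_rot": TCP orientation; "force": force on the tool from outside, world axes, zero at the start; "moment": the same for the moment, N m; "grip_width": finger opening in m; "finger_force": force on a finger pad.
Only numpy, scipy, OpenCV 4.12 (cv2) and the standard library are available. Lean on these libraries where they do the work, as an engineer would, in place of code of your own. Each camera call takes 0.05 s, during which the arm holds its last target. There are 200 camera calls.

TASK

Move the row of four battery packs from the aluminium returns rack to the battery analyser, each into the adapter whose well is made for it, standing upright and fully home on the well floor. Lower the packs in rather than dropping them, and do not knock the alcohol bottle or the solder reel.

Things in the scene. Friction and masses are not known exactly. Their poses are not given: they have to be found in the camera images.
- slim_pack: slim battery pack: a thin flat slab of mid-grey plastic, 20 mm (its x, the width to grip) x 54 mm (its y) x 95 mm tall, about 0.17 kg; either way round (half turn) is right. Origin: centre of its underside; z up. At the start all four packs stand upright, in shuffled order, in one row along their y, 70 mm apart, in the returns rack.
- brick_pack: brick battery pack: the bulkiest, a thick rectangular brick of mid-grey plastic, 40 mm (its x, the width to grip) x 52 mm (its y) x 85 mm tall, about 0.29 kg; either way round (half turn) is right. Origin: centre of its underside; z up. Grip any pack across its x, in its upper 35 mm; along y its neighbours are as near as 17 mm.
- round_pack: round battery pack: the only cylinder, mid-grey plastic, 40 mm diameter, 100 mm tall, about 0.22 kg. Origin: centre of its underside; z up along its axis.
- small_pack: small battery pack: the smallest, a short rectangular block of mid-grey plastic, 28 mm (its x, the width to grip) x 42 mm (its y) x 80 mm tall, about 0.15 kg; either way round (half turn) is right. Origin: centre of its underside; z up. The returns rack is low bare aluminium, 288 x 68 mm: compartment floors 4 mm, walls 30 mm above the bench.
- slim_adapter: adapter for the slim pack, a fixed black cup with a grey well floor: well 28 x 62 mm (its x by its y), 4 mm of play all round its pack, opening out by another 5 mm at the rim. Origin: centre of its underside; x, y along the well's sides, z up; well floor 8 mm, rim 40 mm above the origin. The pack's x goes along the adapter's x.
- brick_adapter: adapter for the brick pack, a fixed black cup with a grey well floor: well 48 x 60 mm (its x by its y), 4 mm of play all round its pack, opening out by another 5 mm at the rim. Origin: centre of its underside; x, y along the well's sides, z up; well floor 8 mm, rim 40 mm above the origin. The pack's x goes along the adapter's x.
- round_adapter: adapter for the round pack, a fixed black cup with a grey well floor: well round, 48 mm diameter, 4 mm of play all round its pack, opening out by another 5 mm at the rim. The only one with a round well. Origin: centre of its underside; x, y along the well's sides, z up; well floor 8 mm, rim 40 mm above the origin. The four adapters sit, in shuffled order, in one row along their y, 82 mm apart.
- small_adapter: adapter for the small pack, a fixed black cup with a grey well floor: well 36 x 50 mm (its x by its y), 4 mm of play all round its pack, opening out by another 5 mm at the rim. Origin: centre of its underside; x, y along the well's sides, z up; well floor 8 mm, rim 40 mm above the origin. The pack's x goes along the adapter's x. Analyser: light-grey console, 345 x 200 mm, deck 50 mm high.
- alcohol: bystander: white plastic bottle of cleaning alcohol, 50 mm diameter, 125 mm tall, standing behind the returns rack. Origin: centre of its underside.
- solder_reel: bystander: reel of solder wire standing on its flange behind the analyser, 60 mm diameter, 46 mm tall. Origin: centre of its underside.
Not all that is in view belongs to the job. Leave any blue, green or red look-alike of the brick_pack alone.

How it is judged:
By the outcome, as a careful person would: the job done as asked, in the order asked, and still so for the second after the job is handed in, with the robot touching nothing.
It also fails if it takes over 115 s, if anything falls off the work surface, if the arm or the gripper's body presses on something with over 40 N, if the wrist force passes 120 N, or if a joint passes its speed limit or range.

## Working session

There is one attempt and no reset: what is moved stays moved. The work goes in short steps, Python scripts to look and compute and a shell command to move; the robot and the scene stay as the last step left them, time stands still between calls to the robot, and variables do not carry over. Pictures are saved under pics/ and viewed, at most 14 in all, crops included, and the job is handed in when it is done.

```bash
mkdir -p pics; ls; python3 - <<'E'
from workcell import bot
import cv2,numpy as np,pickle
fr={n:bot.grab_frame(n) for n in("side","top")}
pickle.dump(fr,open("fr0.pkl","wb"))
for n,f in fr.items():
    cv2.imwrite(f"pics/{n}0.png",cv2.resize(f["pixels"][:,:,::-1],(800,600),interpolation=cv2.INTER_CUBIC))
    print(n,f["fx"],f["fy"],f["cx"],f["cy"]);print(np.round(f["extrinsics"],4).tolist())
print(bot.observe())
E
```

```text
pics
side 397.7627028111774 397.7627028111774 263.06030879646045 193.09632624793363
[[0.9513, -0.3083, 0.0047, -0.5438], [-0.1796, -0.5665, -0.8043, 0.154], [0.2506, 0.7642, -0.5943, 1.0343], [0.0, 0.0, 0.0, 1.0]]
top 451.15406740793713 451.15406740793713 260.5996312210861 196.29703684340197
[[0.0237, -0.9996, 0.0132, -0.0484], [-0.9947, -0.0249, -0.0994, 0.5889], [0.0997, -0.0108, -0.995, 1.1877], [0.0, 0.0, 0.0, 1.0]]
{'clock': 0.1, 'qpos': array([-1.39922063,  0.5219513 , -0.03632859,  1.59993807,  0.02120631,
        1.02109459, -0.11278903]), 'qd': array([-0.00066911,  0.00021929, -0.0014262 , -0.00037577, -0.00037913,
       -0.00082221,  0.00023583]), 'joint_efforts': array([ 2.34603620e-03, -9.28478765e+01,  1.98308766e+00, -3.70523500e+01,
        1.80673582e-02,  5.38540684e-03, -5.10781979e-05]), 'position': array([0.14960465, 0.60652676, 0.23078984]), 'tool_rot': array([-3.14058930e+00,  7.46381547e-05,  2.89982105e+00]), 'force': array([-0.91607079,  0.50803841,  0.33335852]), 'moment': array([0.03150828, 0.02176734, 0.042089  ]), 'finger_force': 0.0, 'grip_width': 0.08576416963202846}
```

View pics/side0.png

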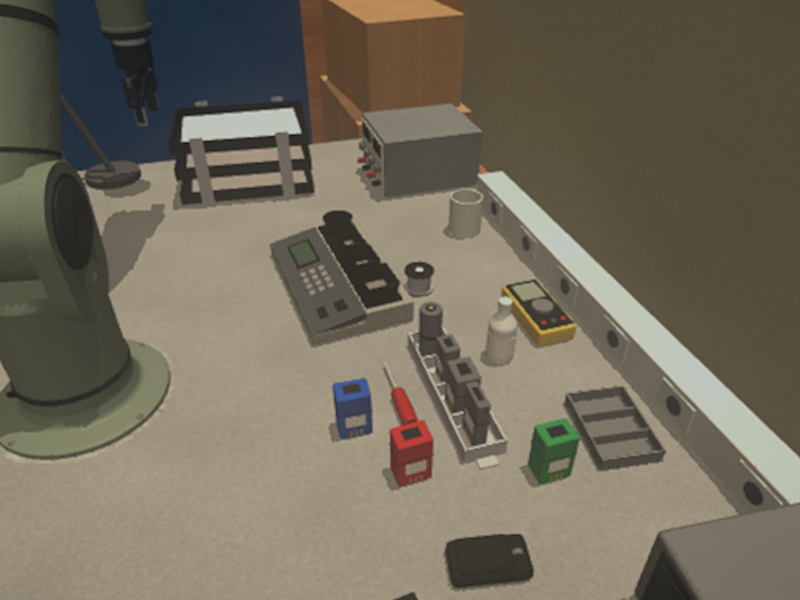

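View pics/top0.png

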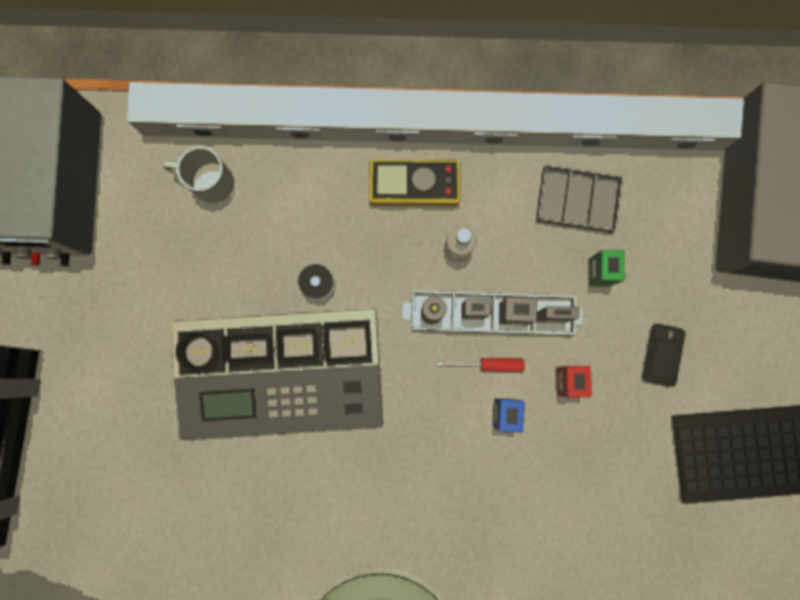

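The top view shows the adapters in a row at about (200–347, 345), left to right round, slim, small and brick. The rack packs at (433–560, 310) run round, small, brick, slim. I'll enlarge both.

```bash
python3 - <<'E'
import cv2,numpy as np,pickle
f=pickle.load(open("fr0.pkl","rb"))["top"]["pixels"][:,:,::-1]
a=cv2.resize(f[190:250,108:248],None,fx=5.7,fy=5.7,interpolation=cv2.INTER_CUBIC)
b=cv2.resize(f[178:223,252:377],None,fx=6.38,fy=6.38,interpolation=cv2.INTER_CUBIC)
a=a[:, :798];b=b[:, :797]
a=cv2.resize(f[190:246,108:248],(798,319),interpolation=cv2.INTER_CUBIC) # x5.7
b=cv2.resize(f[180:222,250:390],(798,239),interpolation=cv2.INTER_CUBIC) # x5.7
c=np.vstack([a,b]); c=np.clip(c.astype(float)*1.4,0,255).astype(np.uint8)
cv2.imwrite("pics/crop0.png",c); print(c.shape)
E
```

```text
(558, 798, 3)
```

View pics/crop0.png

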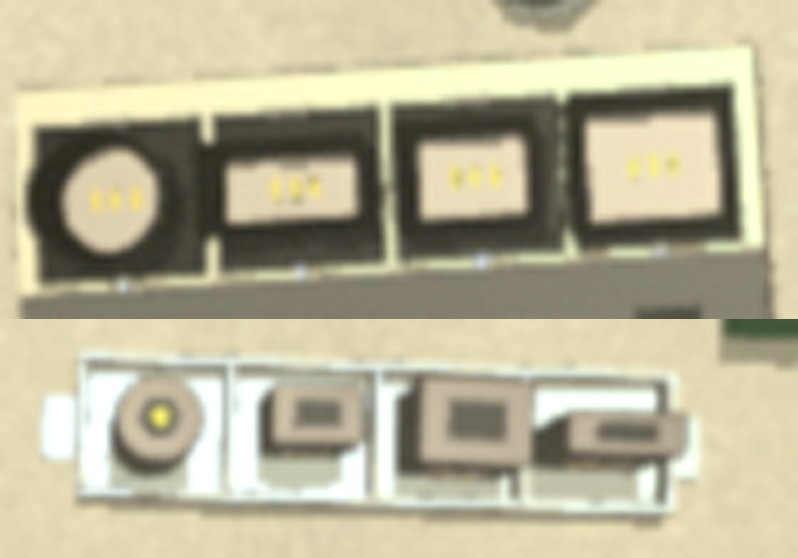

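Wells, left to right, are round, slim, small and brick, with floor centres at crop (110,200), (291,188), (472,178), (653,167). Pack top centres are round (160,417), small (317,414), brick (474,420), slim (628,434). I'll back-project these and check them against the known spacings.

```bash
cat > h.py <<'E'
import numpy as np
def ray(f,u,v,z):
    E=f["extrinsics"];R=E[:3,:3];C=-R.T@E[:3,3]
    d=R.T@np.array([(u-f["cx"])/f["fx"],(v-f["cy"])/f["fy"],1]);return C+d*(z-C[2])/d[2]
def proj(f,p):
    q=f["extrinsics"]@np.append(p,1);return np.array([f["fx"]*q[0]/q[2]+f["cx"],f["fy"]*q[1]/q[2]+f["cy"]])
E
python3 - <<'E'
import pickle;from h import *
fr=pickle.load(open("fr0.pkl","rb"));f=fr["top"];E=f["extrinsics"];print("C",-E[:3,:3].T@E[:3,3])
A=lambda u,v:(108+(u+.5)/5.7-.5,190+(v+.5)/5.7-.5)
B=lambda u,v:(250+(u+.5)/5.7-.5,180+(v-319+.5)/5.7-.5)
def row(P,L):
    k=np.arange(4)-1.5;P=np.array(P)[:,:2];c=P.mean(0);d=(k[:,None]*P).sum(0);s=np.linalg.norm(d)/5;d/=np.linalg.norm(d)
    print("spacing",s,"centre",c,"dir deg from -y",np.degrees(np.arctan2(d[0],-d[1])));print(np.round(P,4).tolist());fit=c+k[:,None]*L*d;print(np.round(fit,4).tolist());return fit
wf=row([ray(f,*A(u,v),.058) for u,v in[(110,200),(291.5,188.5),(472.5,178),(652.5,167.5)]],.082)
pf=row([ray(f,*B(u,v),z) for u,v,z in[(160,417,.104),(317,414,.084),(474,420,.089),(628,434,.099)]],.070)
print("rack edge",ray(f,*B(80,357),.03),ray(f,*B(672,378),.03),ray(f,*B(78,500),.03),ray(f,*B(668,512),.03))
print("bottle top",ray(f,463/1.5625,236/1.5625,.125),"reel",ray(f,315/1.5625,281/1.5625,.046))
s=fr["side"]
for p,z in list(zip(wf,[.058]*4))+list(zip(pf,[.104,.084,.089,.099])): print(np.round(proj(s,[*p,z])*1.5625,1))
E
```

```text
C [ 0.4685282  -0.0209404   1.24092656]
spacing 0.08278908702935184 centre [0.51454584 0.18937642] dir deg from -y 4.815505654528678
[[0.504, 0.3132], [0.5112, 0.2306], [0.5181, 0.148], [0.5249, 0.0657]]
[[0.5042, 0.3119], [0.5111, 0.2302], [0.518, 0.1485], [0.5249, 0.0668]]
spacing 0.06997546454495521 centre [ 0.58404456 -0.18261358] dir deg from -y -0.5889777141242665
[[0.5823, -0.0765], [0.5875, -0.1486], [0.586, -0.219], [0.5804, -0.2863]]
[[0.5851, -0.0776], [0.5844, -0.1476], [0.5837, -0.2176], [0.583, -0.2876]]
rack edge [ 0.61737075 -0.04163533  0.03      ] [ 0.6144326  -0.32328933  0.03      ] [ 0.54941884 -0.04225401  0.03      ] [ 0.5505827  -0.32139389  0.03      ]
bottle top [ 0.69691204 -0.12014705  0.125     ] reel [0.62844892 0.12443211 0.046     ]
[338.1 228.9]
[349.9 247. ]
[362.8 266.8]
[377.  288.7]
[432.9 307.1]
[446.5 341.4]
[462.1 366.9]
[479.9 393.1]
```

Both rows match the known 82 and 70 mm spacings, and the side view agrees. The analyser's yaw is +4.8° and the rack's is about 0°. I'll take round first, then small, slim and brick, starting over the round pack.

```bash
python3 -m crank '{"travel":[[3.4,-3.4,0.6],[6.8,-6.8,1.2],[10.2,-10.2,1.8],[13.6,-13.6,2.4],[17,-17,3]],"turn":[[0,0,-8],[0,0,-16],[0,0,-24],[0,0,-32],[0,0,-40]],"gripper":[0,0,0,0,0]}' 40
python3 -m crank '{"travel":[[2.8,-4,0],[5.6,-8,0],[8.4,-12,0],[11.2,-16,0],[14,-20,0]],"turn":[[0,0,-7.2],[0,0,-14.4],[0,0,-21.6],[0,0,-28.8],[0,0,-36]],"gripper":[0,0,0,0,0]}'
python3 -m crank '{"travel":[[2,-4,0],[4,-8,0],[6,-12,0],[8,-16,0],[10,-20,0]],"turn":[[0,0,0],[0,0,0],[0,0,0],[0,0,0],[0,0,0]],"gripper":[0,0,0,0,0]}'
python3 -m crank '{"travel":[[0.6,-3,0],[1.2,-6,0],[1.8,-9,0],[2.2,-11.3,0],[2.2,-11.3,0]],"turn":[[0,0,0],[0,0,0],[0,0,0],[0,0,0],[0,0,0]],"gripper":[0,0,0,0,0]}'
```

```text
clock: 0.6
position: [0.3207, 0.4351, 0.2614]
tool_rot: [-3.141, -0.0, 2.196]
force: [1.6, 0.6, -0.3]
grip_width: 0.0855
finger_force: 0.0
clock: 1.1
position: [0.4604, 0.235, 0.2614]
tool_rot: [-3.142, -0.0, 1.568]
force: [1.2, -0.7, -0.6]
grip_width: 0.0853
finger_force: 0.0
clock: 1.6
position: [0.5601, 0.0351, 0.2612]
tool_rot: [-3.141, -0.0, 1.574]
force: [1.5, 0.9, -0.3]
grip_width: 0.0855
finger_force: 0.0
clock: 2.1
position: [0.5815, -0.0798, 0.2611]
tool_rot: [-3.141, 0.001, 1.569]
force: [0.4, -0.1, -0.8]
grip_width: 0.0852
finger_force: 0.0
```

```bash
python3 -m crank '{"travel":[[0.1,0.3,-4],[0.1,0.3,-8],[0.1,0.3,-12],[0.1,0.3,-14],[0.1,0.3,-16]],"turn":[[0,0,0],[0,0,0],[0,0,0],[0,0,0],[0,0,0]],"gripper":[0,0,0,0,0]}'
python3 -m crank '{"travel":[[0,0,-1],[0,0,-2],[0,0,-3],[0,0,-3.3],[0,0,-3.3]],"turn":[[0,0,0],[0,0,0],[0,0,0],[0,0,0],[0,0,0]],"gripper":[0,0,0,0,0.2]}'
python3 -m crank '{"travel":[[0,0,0],[0,0,0],[0,0,0],[0,0,0],[0,0,0]],"turn":[[0,0,0],[0,0,0],[0,0,0],[0,0,0],[0,0,0]],"gripper":[0.5,1,1,1,1]}' 40
python3 -m crank '{"travel":[[0,0,0],[0,0,0],[0,0,0],[0,0,0],[0,0,0]],"turn":[[0,0,0],[0,0,0],[0,0,0],[0,0,0],[0,0,0]],"gripper":[1,1,1,1,1]}' 40
python3 - <<'E'
from workcell import bot;import cv2,numpy as np
f=bot.grab_frame("side")["pixels"][:,:,::-1]
cv2.imwrite("pics/g1.png",cv2.resize(f[130:320,200:370],(537,600),interpolation=cv2.INTER_CUBIC))
E
```

```text
clock: 2.6
position: [0.5821, -0.0724, 0.0997]
tool_rot: [-3.14, -0.0, 1.574]
force: [-0.1, -0.4, 0.1]
grip_width: 0.0855
finger_force: 0.0
clock: 3.1
position: [0.5827, -0.0732, 0.0682]
tool_rot: [-3.141, -0.0, 1.573]
force: [-0.7, 0.5, 0.1]
grip_width: 0.0731
finger_force: 0.0
clock: 3.6
position: [0.5828, -0.0733, 0.0689]
tool_rot: [3.141, -0.0, 1.573]
force: [-1.6, 0.3, 7.2]
grip_width: 0.0388
finger_force: 39.3
clock: 4.1
position: [0.5828, -0.0732, 0.0689]
tool_rot: [3.141, -0.0, 1.573]
force: [-2.5, 0.4, 7.0]
grip_width: 0.0393
finger_force: 39.3
```

View pics/g1.png

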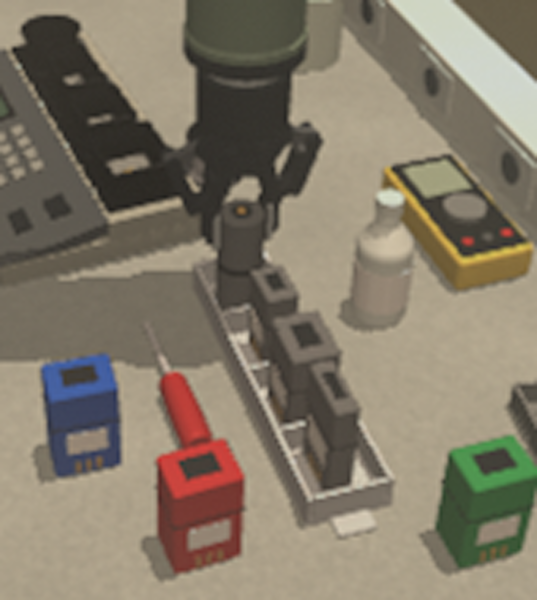

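The round pack is held: crop (240,230) is between the fingers, width 39 mm. Next I'll lift it and carry it over the round adapter.

```bash
python3 -m crank '{"travel":[[0,0,1],[0,0,4],[0,0,8],[0,0,11.5],[-1,3,13]],"turn":[[0,0,0],[0,0,0],[0,0,0],[0,0,0],[0,0,0]],"gripper":[1,1,1,1,1]}'
python3 -m crank '{"travel":[[-0.7,4,0],[-1.4,8,0],[-2.1,12,0],[-2.8,16,0],[-3.5,20,0]],"turn":[[0,0,0],[0,0,0],[0,0,0],[0,0,0],[0,0,0]],"gripper":[1,1,1,1,1]}'
python3 -m crank '{"travel":[[-0.9,4,0],[-1.8,8,0],[-2.7,12,0],[-3.1,14.5,0],[-3.4,15.9,0]],"turn":[[0,0,0],[0,0,0],[0,0,0],[0,0,0],[0,0,0]],"gripper":[1,1,1,1,1]}'
python3 -m crank '{"travel":[[0,0,0],[0,0,-1],[0,0,-2.5],[0,0,-3],[0,0,-3]],"turn":[[0,0,0],[0,0,0],[0,0,0],[0,0,0],[0,0,0]],"gripper":[1,1,1,1,1]}'
python3 - <<'E'
from workcell import bot;import cv2,numpy as np
o=bot.observe();print(o["position"],o["force"])
f=bot.grab_frame("side")["pixels"][:,:,::-1]
a=cv2.resize(f[80:220,140:290],(643,600),interpolation=cv2.INTER_CUBIC)
cv2.imwrite("pics/p1.png",np.clip(a*1.6,0,255).astype(np.uint8))
E
```

```text
clock: 4.65
position: [0.5741, -0.0468, 0.2023]
tool_rot: [3.137, 0.002, 1.568]
force: [0.1, 0.4, -2.6]
grip_width: 0.039
finger_force: 41.2
clock: 5.15
position: [0.5371, 0.1584, 0.1991]
tool_rot: [3.141, -0.0, 1.573]
force: [1.2, 0.7, -2.7]
grip_width: 0.0393
finger_force: 41.2
clock: 5.65
position: [0.5028, 0.3183, 0.1987]
tool_rot: [-3.142, -0.001, 1.576]
force: [-0.8, -0.8, -4.2]
grip_width: 0.039
finger_force: 41.2
clock: 6.15
position: [0.5037, 0.3144, 0.1675]
tool_rot: [-3.141, 0.001, 1.572]
force: [0.9, 0.2, -2.2]
grip_width: 0.0394
finger_force: 41.2
[0.50373111 0.31436452 0.16754137] [ 0.88272759  0.20793086 -2.20193052]
```

View pics/p1.png

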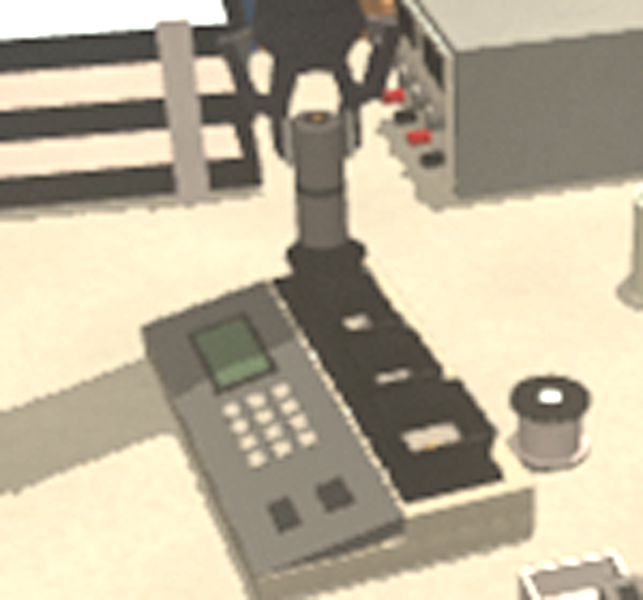

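The held round pack sits just above the round cup. In the crop, its bottom is at (322,245), its top at (317,118) and the cup rim centre is near (326,252). I'll compare those with predicted positions.

```bash
python3 - <<'E'
import pickle;from h import *
s=pickle.load(open("fr0.pkl","rb"))["side"]
k=643/150
c=lambda p:np.round((proj(s,p)-[140,80]+.5)*k,1)
for p in [(.5037,.3107,.203),(.5037,.3107,.103),(.5037,.3157,.203),(.504,.3125,.09),(.505,.3125,.09),(.504,.3175,.09),(.504,.3125,.103),(.525,.0662,.058),(.518,.148,.058)]: print(p,c(p))
E
```

```text
(0.5037, 0.3107, 0.203) [316.8 118.9]
(0.5037, 0.3107, 0.103) [325.6 237.8]
(0.5037, 0.3157, 0.203) [315.4 116.2]
(0.504, 0.3125, 0.09) [326.6 251.4]
(0.505, 0.3125, 0.09) [327.9 251.2]
(0.504, 0.3175, 0.09) [325.2 248.5]
(0.504, 0.3125, 0.103) [325.5 236.7]
(0.525, 0.0662, 0.058) [436.6 451.7]
(0.518, 0.148, 0.058) [397.4 391.5]
```

Prediction and picture agree within about 2 mm. I'll lower it slowly.

```bash
python3 -m crank '{"travel":[[0,0.15,-0.8],[0,0.15,-1.6],[0,0.15,-2.4],[0,0.15,-3.2],[0,0.15,-3.8]],"turn":[[0,0,0],[0,0,0],[0,0,0],[0,0,0],[0,0,0]],"gripper":[1,1,1,1,1]}'
python3 -m crank '{"travel":[[0,0,-0.2],[0,0,-0.4],[0,0,-0.6],[0,0,-0.6],[0,0,-0.6]],"turn":[[0,0,0],[0,0,0],[0,0,0],[0,0,0],[0,0,0]],"gripper":[1,1,1,1,1]}'
```

```text
clock: 6.7
position: [0.5036, 0.317, 0.1294]
tool_rot: [-3.141, 0.001, 1.573]
force: [0.6, -1.7, -2.1]
grip_width: 0.0391
finger_force: 41.2
clock: 7.2
position: [0.5038, 0.3173, 0.1244]
tool_rot: [3.141, -0.0, 1.573]
force: [1.3, -1.4, -3.8]
grip_width: 0.039
finger_force: 40.9
```

```bash
python3 -m crank '{"travel":[[0,0,-0.1],[0,0,-0.2],[0,0,-0.2],[0,0,-0.2],[0,0,-0.2]],"turn":[[0,0,0],[0,0,0],[0,0,0],[0,0,0],[0,0,0]],"gripper":[1,1,1,1,1]}'
python3 -m crank '{"travel":[[0,0,-0.1],[0,0,-0.1],[0,0,-0.1],[0,0,-0.1],[0,0,-0.1]],"turn":[[0,0,0],[0,0,0],[0,0,0],[0,0,0],[0,0,0]],"gripper":[1,1,1,1,1]}'
```

```text
clock: 7.7
position: [0.5039, 0.3174, 0.123]
tool_rot: [3.141, -0.001, 1.573]
force: [-1.7, -3.7, 9.1]
grip_width: 0.0389
finger_force: 42.3
clock: 8.2
position: [0.504, 0.3176, 0.1229]
tool_rot: [3.141, -0.001, 1.573]
force: [-6.0, -4.9, 24.5]
grip_width: 0.0392
finger_force: 44.0
```

Contact is at the expected height. Release, rise and go to the small pack.

```bash
python3 -m crank '{"travel":[[0,0,0.1],[0,0,0.1],[0,0,0.1],[0,0,0.1],[0,0,0.1]],"turn":[[0,0,0],[0,0,0],[0,0,0],[0,0,0],[0,0,0]],"gripper":[0.6,0.3,0,0,0]}'
python3 -m crank '{"travel":[[0,0,1],[0,0,3],[0,0,6],[0,0,9],[0.5,-2,10]],"turn":[[0,0,0],[0,0,0],[0,0,0],[0,0,0],[0,0,0]],"gripper":[0,0,0,0,0]}'
python3 -m crank '{"travel":[[0.8,-4.5,0],[1.6,-9,0],[2.4,-13.5,0],[3.2,-18,0],[4,-22.5,0]],"turn":[[0,0,0],[0,0,0],[0,0,0],[0,0,0],[0,0,0]],"gripper":[0,0,0,0,0]}'
python3 -m crank '{"travel":[[0.8,-4.5,0],[1.6,-9,0],[2.4,-13.5,0],[3.2,-18,0],[3.8,-22.1,0]],"turn":[[0,0,0],[0,0,0],[0,0,0],[0,0,0],[0,0,0]],"gripper":[0,0,0,0,0]}'
python3 -m crank '{"travel":[[0,0,0],[0,0,-3],[0,0,-6],[0,0,-8],[0,0,-8]],"turn":[[0,0,0],[0,0,0],[0,0,0],[0,0,0],[0,0,0]],"gripper":[0,0,0,0,0]}'
python3 - <<'E'
from workcell import bot;import cv2,numpy as np
o=bot.observe();print(o["position"],o["tool_rot"])
f=bot.grab_frame("side")["pixels"][:,:,::-1]
a=cv2.resize(f[100:300,170:340],(510,600),interpolation=cv2.INTER_CUBIC)
cv2.imwrite("pics/p2.png",np.clip(a*1.5,0,255).astype(np.uint8))
E
```

```text
clock: 8.7
position: [0.5036, 0.3174, 0.1222]
tool_rot: [-3.141, -0.0, 1.573]
force: [0.4, -0.5, 0.3]
grip_width: 0.0854
finger_force: 0.0
clock: 9.2
position: [0.5089, 0.2997, 0.2255]
tool_rot: [3.139, -0.003, 1.577]
force: [0.7, 0.1, 0.0]
grip_width: 0.0857
finger_force: 0.0
clock: 9.7
position: [0.5485, 0.0698, 0.2227]
tool_rot: [3.141, -0.0, 1.573]
force: [0.6, 0.0, 1.0]
grip_width: 0.0857
finger_force: 0.0
clock: 10.2
position: [0.5863, -0.1517, 0.2226]
tool_rot: [3.141, 0.0, 1.572]
force: [0.9, 1.2, 0.6]
grip_width: 0.0854
finger_force: 0.0
clock: 10.7
position: [0.5851, -0.1486, 0.1402]
tool_rot: [-3.138, -0.0, 1.573]
force: [0.6, 0.3, 0.3]
grip_width: 0.0853
finger_force: 0.0
[ 0.58506369 -0.14863975  0.14022734] [-3.13760888e+00 -4.72655260e-04  1.57307967e+00]
```

View pics/p2.png

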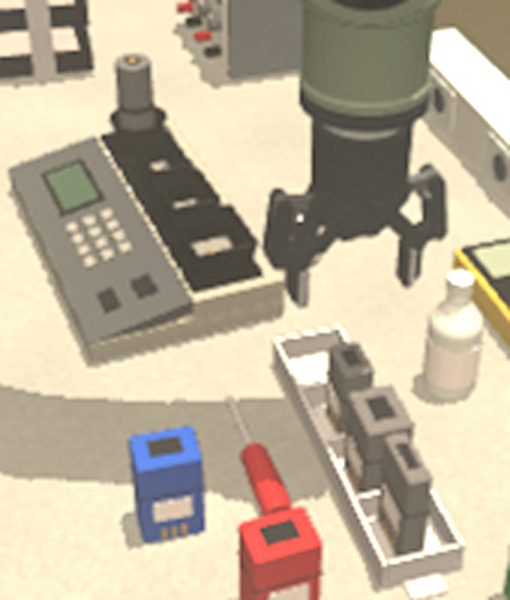

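The round pack stands upright in its cup at crop (133,90), and the gripper is over the small pack at (350,360). Now I'll descend and grip.

```bash
python3 -m crank '{"travel":[[0.2,0,-2],[0.2,0,-4.5],[0.2,0,-7],[0.2,0,-8.5],[0.2,0,-9.2]],"turn":[[0,0,0],[0,0,0],[0,0,0],[0,0,0],[0,0,0]],"gripper":[0,0,0,0,0]}'
python3 -m crank '{"travel":[[0,0,0],[0,0,0],[0,0,0],[0,0,0],[0,0,0]],"turn":[[0,0,0],[0,0,0],[0,0,0],[0,0,0],[0,0,0]],"gripper":[0.3,0.6,1,1,1]}' 40
python3 -m crank '{"travel":[[0,0,0],[0,0,0],[0,0,0],[0,0,0],[0,0,0]],"turn":[[0,0,0],[0,0,0],[0,0,0],[0,0,0],[0,0,0]],"gripper":[1,1,1,1,1]}' 40
```

```text
clock: 11.25
position: [0.5887, -0.1488, 0.0502]
tool_rot: [-3.141, -0.0, 1.573]
force: [0.4, -0.1, -0.2]
grip_width: 0.0857
finger_force: 0.0
clock: 11.75
position: [0.589, -0.1488, 0.051]
tool_rot: [3.141, 0.0, 1.573]
force: [-1.4, 0.6, 6.8]
grip_width: 0.0274
finger_force: 47.4
clock: 12.25
position: [0.589, -0.1488, 0.051]
tool_rot: [3.141, 0.0, 1.573]
force: [-1.6, 0.5, 7.0]
grip_width: 0.0275
finger_force: 47.4
```

```bash
python3 -m crank '{"travel":[[0,0,1],[0,0,4],[0,0,8],[0,0,11.5],[-0.5,3,13]],"turn":[[0,0,0],[0,0,0],[0,0,0],[0,0,0],[0,0,0]],"gripper":[1,1,1,1,1]}'
python3 -m crank '{"travel":[[-1,4,0],[-2,8,0],[-3,12,0],[-4,16,0],[-5,20,0]],"turn":[[0,0,1],[0,0,2],[0,0,3],[0,0,4],[0,0,4.7]],"gripper":[1,1,1,1,1]}'
python3 -m crank '{"travel":[[-0.8,3,0],[-1.4,5.5,0],[-1.6,6.7,0],[-1.6,6.7,0],[-1.6,6.7,-2]],"turn":[[0,0,0],[0,0,0],[0,0,0],[0,0,0],[0,0,0]],"gripper":[1,1,1,1,1]}'
python3 -m crank '{"travel":[[0,0,-1],[0,0,-1],[0,0,-1],[0,0,-1],[0,0,-1]],"turn":[[0,0,0],[0,0,0],[0,0,0],[0,0,0],[0,0,0]],"gripper":[1,1,1,1,1]}'
python3 - <<'E'
from workcell import bot;import cv2,numpy as np
o=bot.observe();print(o["position"],o["tool_rot"])
f=bot.grab_frame("side")["pixels"][:,:,::-1]
a=cv2.resize(f[80:220,140:290],(643,600),interpolation=cv2.INTER_CUBIC)
cv2.imwrite("pics/p3.png",np.clip(a*1.8,0,255).astype(np.uint8))
E
```

```text
clock: 12.75
position: [0.5845, -0.1225, 0.1844]
tool_rot: [3.137, 0.002, 1.568]
force: [0.0, 0.7, -2.6]
grip_width: 0.0275
finger_force: 46.5
clock: 13.25
position: [0.533, 0.0828, 0.181]
tool_rot: [3.141, -0.0, 1.656]
force: [0.3, 1.2, -1.4]
grip_width: 0.0275
finger_force: 46.4
clock: 13.75
position: [0.5191, 0.1478, 0.1621]
tool_rot: [3.138, -0.001, 1.655]
force: [-0.1, 0.4, -3.4]
grip_width: 0.0276
finger_force: 46.5
clock: 14.25
position: [0.518, 0.1482, 0.1508]
tool_rot: [3.141, -0.0, 1.655]
force: [-0.3, -0.5, -2.4]
grip_width: 0.0277
finger_force: 46.4
[0.51798019 0.14820972 0.15082942] [ 3.14090804e+00 -2.39269750e-04  1.65513704e+00]
```

View pics/p3.png

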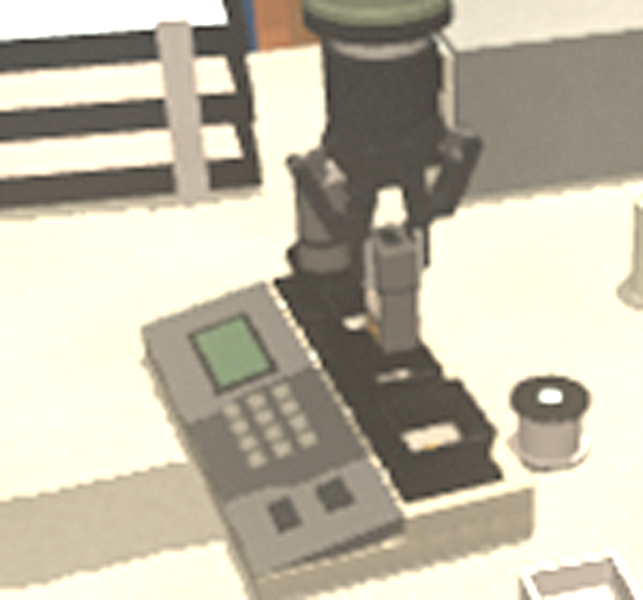

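The small pack hangs over the third cup: pack bottom at (395,345), floor patch just below at (394,374). I'll lower it.

```bash
python3 -m crank '{"travel":[[0,0,-0.8],[0,0,-1.6],[0,0,-2.4],[0,0,-3.2],[0,0,-3.9]],"turn":[[0,0,0],[0,0,0],[0,0,0],[0,0,0],[0,0,0]],"gripper":[1,1,1,1,1]}'
python3 -m crank '{"travel":[[0,0,-0.2],[0,0,-0.4],[0,0,-0.6],[0,0,-0.6],[0,0,-0.6]],"turn":[[0,0,0],[0,0,0],[0,0,0],[0,0,0],[0,0,0]],"gripper":[1,1,1,1,1]}'
python3 -m crank '{"travel":[[0,0,-0.1],[0,0,-0.2],[0,0,-0.2],[0,0,-0.2],[0,0,-0.2]],"turn":[[0,0,0],[0,0,0],[0,0,0],[0,0,0],[0,0,0]],"gripper":[1,1,1,1,1]}'
```

```text
clock: 14.8
position: [0.5175, 0.1482, 0.1103]
tool_rot: [-3.141, 0.0, 1.655]
force: [0.0, -0.6, -1.5]
grip_width: 0.0273
finger_force: 46.4
clock: 15.3
position: [0.5177, 0.1483, 0.1054]
tool_rot: [3.141, -0.0, 1.655]
force: [0.1, -0.7, -1.9]
grip_width: 0.0277
finger_force: 46.4
clock: 15.8
position: [0.5179, 0.1484, 0.1049]
tool_rot: [3.141, -0.001, 1.655]
force: [-10.0, -1.6, 32.9]
grip_width: 0.0272
finger_force: 51.2
```

```bash
python3 -m crank '{"travel":[[0,0,0.2],[0,0,0.2],[0,0,0.2],[0,0,0.2],[0,0,0.2]],"turn":[[0,0,0],[0,0,0],[0,0,0],[0,0,0],[0,0,0]],"gripper":[1,0.6,0.3,0,0]}'
python3 -m crank '{"travel":[[0,0,1],[0,0,3],[0,0,6],[0,0,9],[0,0,11]],"turn":[[0,0,0],[0,0,0],[0,0,0],[0,0,0],[0,0,0]],"gripper":[0,0,0,0,0]}'
python3 -m crank '{"travel":[[0.7,-4.5,0],[1.4,-9,0],[2.1,-13.5,0],[2.8,-18,0],[3.5,-22.5,0]],"turn":[[0,0,-1],[0,0,-2],[0,0,-3],[0,0,-4],[0,0,-4.8]],"gripper":[0,0,0,0,0]}'
python3 -m crank '{"travel":[[0.7,-4.5,0],[1.4,-9,0],[2.1,-13.5,0],[2.7,-18,0],[2.7,-21,0]],"turn":[[0,0,0],[0,0,0],[0,0,0],[0,0,0],[0,0,0]],"gripper":[0,0,0,0,0]}'
python3 -m crank '{"travel":[[0,0,0],[0,0,0],[0,0,-3],[0,0,-6],[0,0,-7]],"turn":[[0,0,0],[0,0,0],[0,0,0],[0,0,0],[0,0,0]],"gripper":[0,0,0,0,0]}'
python3 - <<'E'
from workcell import bot;import cv2,numpy as np
o=bot.observe();print(o["position"],o["tool_rot"])
f=bot.grab_frame("side")["pixels"][:,:,::-1]
a=cv2.resize(f[100:300,170:340],(510,600),interpolation=cv2.INTER_CUBIC)
cv2.imwrite("pics/p4.png",np.clip(a*1.5,0,255).astype(np.uint8))
E
```

```text
clock: 16.3
position: [0.5176, 0.1483, 0.1052]
tool_rot: [-3.141, 0.0, 1.655]
force: [-0.5, -0.5, 0.2]
grip_width: 0.0758
finger_force: 0.0
clock: 16.8
position: [0.5181, 0.1482, 0.2179]
tool_rot: [3.14, -0.001, 1.655]
force: [0.7, 0.1, -0.5]
grip_width: 0.0853
finger_force: 0.0
clock: 17.3
position: [0.5527, -0.0785, 0.2161]
tool_rot: [3.141, -0.0, 1.571]
force: [1.1, -0.1, 0.2]
grip_width: 0.0855
finger_force: 0.0
clock: 17.8
position: [0.5794, -0.2902, 0.216]
tool_rot: [3.141, 0.001, 1.57]
force: [-0.0, 0.9, -1.0]
grip_width: 0.0855
finger_force: 0.0
clock: 18.3
position: [0.5791, -0.2844, 0.1432]
tool_rot: [-3.139, -0.002, 1.573]
force: [0.3, 0.3, -0.4]
grip_width: 0.0854
finger_force: 0.0
[ 0.57914927 -0.2844165   0.14320018] [-3.13887789e+00 -1.80928854e-03  1.57347857e+00]
```

View pics/p4.png

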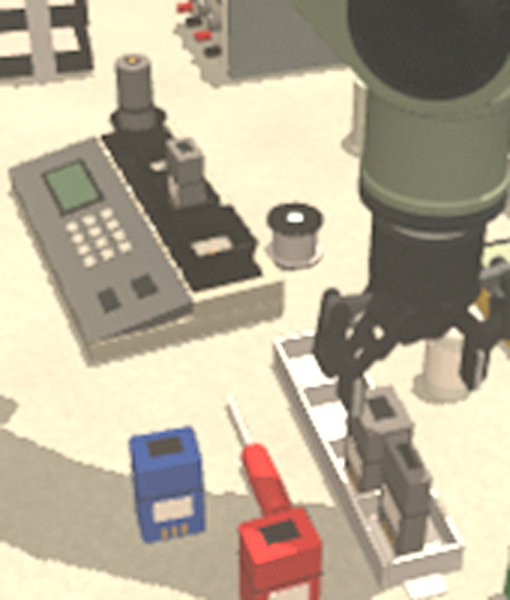

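The small pack stands upright in its cup at (185,170). Now I'll grip the slim pack.

```bash
python3 -m crank '{"travel":[[0.1,-0.2,-2],[0.1,-0.2,-4.5],[0.1,-0.2,-7],[0.1,-0.2,-8.2],[0.1,-0.2,-8.2]],"turn":[[0,0,0],[0,0,0],[0,0,0],[0,0,0],[0,0,0]],"gripper":[0,0,0,0,0]}'
python3 -m crank '{"travel":[[0,0,0],[0,0,0],[0,0,0],[0,0,0],[0,0,0]],"turn":[[0,0,0],[0,0,0],[0,0,0],[0,0,0],[0,0,0]],"gripper":[0.3,0.6,1,1,1]}' 40
python3 -m crank '{"travel":[[0,0,0],[0,0,0],[0,0,0],[0,0,0],[0,0,0]],"turn":[[0,0,0],[0,0,0],[0,0,0],[0,0,0],[0,0,0]],"gripper":[1,1,1,1,1]}' 40
```

```text
clock: 18.85
position: [0.5806, -0.2881, 0.063]
tool_rot: [-3.14, -0.001, 1.572]
force: [0.6, 0.1, 0.7]
grip_width: 0.0853
finger_force: 0.0
clock: 19.35
position: [0.5809, -0.2888, 0.0637]
tool_rot: [3.141, 0.0, 1.572]
force: [-1.0, 1.2, 4.7]
grip_width: 0.0196
finger_force: 45.6
clock: 19.85
position: [0.5809, -0.2888, 0.0637]
tool_rot: [3.141, 0.0, 1.571]
force: [-0.9, 1.0, 5.8]
grip_width: 0.0194
finger_force: 45.7
```

```bash
python3 -m crank '{"travel":[[0,0,1],[0,0,4.5],[0,0,9],[0,0,13.5],[0,0,18]],"turn":[[0,0,0],[0,0,0],[0,0,0],[0,0,0],[0,0,0]],"gripper":[1,1,1,1,1]}'
python3 -m crank '{"travel":[[-0.6,4.5,0],[-1.2,9,0],[-1.8,13.5,0],[-2.4,18,0],[-3,22.5,0]],"turn":[[0,0,0],[0,0,0],[0,0,0],[0,0,0],[0,0,0]],"gripper":[1,1,1,1,1]}'
python3 -m crank '{"travel":[[-0.6,4.5,0],[-1.2,9,0],[-1.8,13.5,0],[-2.4,18,0],[-3,22.5,0]],"turn":[[0,0,1],[0,0,2],[0,0,3],[0,0,4],[0,0,4.8]],"gripper":[1,1,1,1,1]}'
python3 -m crank '{"travel":[[-0.5,3.5,0],[-1,6,0],[-1,6.7,0],[-1,6.7,-3],[-1,6.7,-6]],"turn":[[0,0,0],[0,0,0],[0,0,0],[0,0,0],[0,0,0]],"gripper":[1,1,1,1,1]}'
python3 -m crank '{"travel":[[0,0,-1],[0,0,-2],[0,0,-2],[0,0,-2],[0,0,-2]],"turn":[[0,0,0],[0,0,0],[0,0,0],[0,0,0],[0,0,0]],"gripper":[1,1,1,1,1]}'
python3 - <<'E'
from workcell import bot;import cv2,numpy as np
o=bot.observe();print(o["position"],o["tool_rot"])
f=bot.grab_frame("side")["pixels"][:,:,::-1]
a=cv2.resize(f[80:220,140:290],(643,600),interpolation=cv2.INTER_CUBIC)
cv2.imwrite("pics/p5.png",np.clip(a*1.8,0,255).astype(np.uint8))
E
```

```text
clock: 20.35
position: [0.5802, -0.2887, 0.2457]
tool_rot: [-3.141, 0.0, 1.571]
force: [1.3, 0.2, -1.5]
grip_width: 0.0198
finger_force: 44.6
clock: 20.85
position: [0.55, -0.062, 0.2439]
tool_rot: [3.141, -0.0, 1.571]
force: [1.1, 0.2, -1.3]
grip_width: 0.0194
finger_force: 44.8
clock: 21.35
position: [0.5201, 0.163, 0.244]
tool_rot: [3.141, -0.0, 1.656]
force: [-0.2, -0.2, -1.5]
grip_width: 0.0194
finger_force: 44.8
clock: 21.85
position: [0.5111, 0.2282, 0.1835]
tool_rot: [3.14, -0.001, 1.655]
force: [0.4, 0.3, -1.2]
grip_width: 0.0192
finger_force: 44.9
clock: 22.35
position: [0.5112, 0.2284, 0.1643]
tool_rot: [3.14, -0.001, 1.655]
force: [-0.1, -0.7, -1.6]
grip_width: 0.0196
finger_force: 44.7
[0.51117195 0.22843631 0.16429631] [ 3.14036405e+00 -6.99254317e-04  1.65524525e+00]
```

View pics/p5.png

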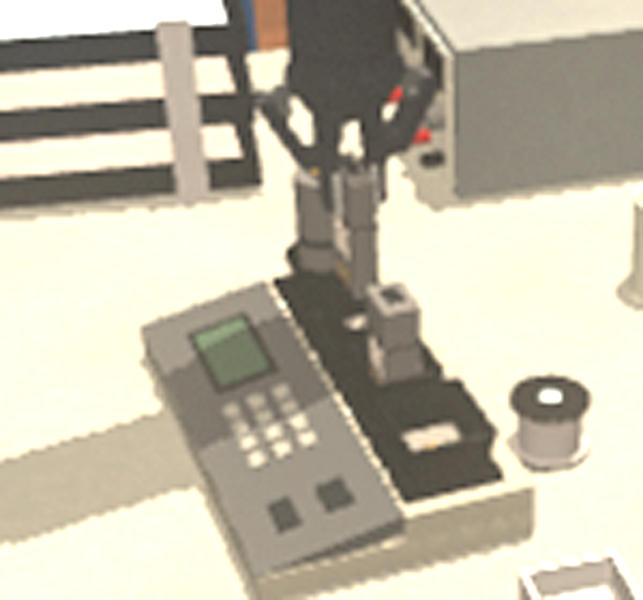

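The slim pack hangs at (358,240) over its well, whose floor patch shows at (355,322). I'll lower it.

```bash
python3 -m crank '{"travel":[[0,0,-0.8],[0,0,-1.6],[0,0,-2.4],[0,0,-3.2],[0,0,-4]],"turn":[[0,0,0],[0,0,0],[0,0,0],[0,0,0],[0,0,0]],"gripper":[1,1,1,1,1]}'
python3 -m crank '{"travel":[[0,0,-0.2],[0,0,-0.4],[0,0,-0.5],[0,0,-0.6],[0,0,-0.6]],"turn":[[0,0,0],[0,0,0],[0,0,0],[0,0,0],[0,0,0]],"gripper":[1,1,1,1,1]}'
python3 -m crank '{"travel":[[0,0,-0.1],[0,0,-0.2],[0,0,-0.2],[0,0,-0.2],[0,0,-0.2]],"turn":[[0,0,0],[0,0,0],[0,0,0],[0,0,0],[0,0,0]],"gripper":[1,1,1,1,1]}'
```

```text
clock: 22.9
position: [0.5105, 0.2282, 0.1224]
tool_rot: [-3.141, 0.0, 1.655]
force: [0.5, -0.1, -1.2]
grip_width: 0.0194
finger_force: 44.7
clock: 23.4
position: [0.5108, 0.2284, 0.1177]
tool_rot: [3.141, -0.0, 1.655]
force: [-1.5, -0.4, 3.8]
grip_width: 0.0196
finger_force: 45.4
clock: 23.9
position: [0.5111, 0.2285, 0.1176]
tool_rot: [3.14, -0.002, 1.655]
force: [-12.3, -4.5, 45.3]
grip_width: 0.0193
finger_force: 51.3
```

```bash
python3 -m crank '{"travel":[[0,0,0.3],[0,0,0.3],[0,0,0.3],[0,0,0.3],[0,0,0.3]],"turn":[[0,0,0],[0,0,0],[0,0,0],[0,0,0],[0,0,0]],"gripper":[1,0.6,0.3,0,0]}'
python3 -m crank '{"travel":[[0,0,1],[0,0,3],[0,0,6],[0,0,9],[0,0,11]],"turn":[[0,0,0],[0,0,0],[0,0,0],[0,0,0],[0,0,0]],"gripper":[0,0,0,0,0]}'
python3 -m crank '{"travel":[[0.8,-4.5,0],[1.6,-9,0],[2.4,-13.5,0],[3.2,-18,0],[4,-22.5,0]],"turn":[[0,0,-1],[0,0,-2],[0,0,-3],[0,0,-4],[0,0,-4.8]],"gripper":[0,0,0,0,0]}'
python3 -m crank '{"travel":[[0.8,-4.5,0],[1.6,-9,0],[2.4,-13.5,0],[3.2,-18,0],[3.5,-22.2,0]],"turn":[[0,0,0],[0,0,0],[0,0,0],[0,0,0],[0,0,0]],"gripper":[0,0,0,0,0]}'
python3 -m crank '{"travel":[[0,0,0],[0,0,0],[0,0,-3],[0,0,-6],[0,0,-9]],"turn":[[0,0,0],[0,0,0],[0,0,0],[0,0,0],[0,0,0]],"gripper":[0,0,0,0,0]}'
python3 - <<'E'
from workcell import bot;import cv2,numpy as np
o=bot.observe();print(o["position"],o["tool_rot"])
f=bot.grab_frame("side")["pixels"][:,:,::-1]
a=cv2.resize(f[100:300,170:340],(510,600),interpolation=cv2.INTER_CUBIC)
cv2.imwrite("pics/p6.png",np.clip(a*1.5,0,255).astype(np.uint8))
E
```

```text
clock: 24.4
position: [0.5106, 0.2283, 0.1181]
tool_rot: [-3.141, 0.0, 1.655]
force: [0.0, 0.5, 0.7]
grip_width: 0.0765
finger_force: 0.0
clock: 24.9
position: [0.5112, 0.2282, 0.2309]
tool_rot: [3.14, -0.001, 1.655]
force: [-0.2, 0.7, -0.7]
grip_width: 0.0854
finger_force: 0.0
clock: 25.4
position: [0.5508, 0.0015, 0.2291]
tool_rot: [3.141, -0.0, 1.571]
force: [1.4, -0.8, 0.3]
grip_width: 0.0857
finger_force: 0.0
clock: 25.9
position: [0.5859, -0.2209, 0.229]
tool_rot: [3.141, 0.0, 1.571]
force: [1.0, 0.7, -0.2]
grip_width: 0.0855
finger_force: 0.0
clock: 26.4
position: [0.5861, -0.2169, 0.1378]
tool_rot: [3.141, -0.001, 1.574]
force: [0.2, 0.4, -0.1]
grip_width: 0.0858
finger_force: 0.0
[ 0.58609882 -0.21689595  0.13782791] [ 3.14084920e+00 -5.72005741e-04  1.57360800e+00]
```

View pics/p6.png

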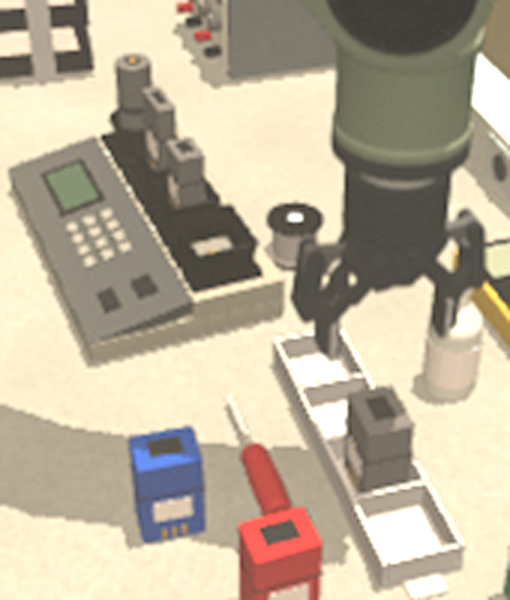

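Three packs are in, with slim upright at (158,125). The brick is alone at (380,435), so I'll grip it.

```bash
python3 -m crank '{"travel":[[0,-0.1,-2],[0,-0.1,-4.5],[0,-0.1,-7],[0,-0.1,-8.4],[0,-0.1,-8.4]],"turn":[[0,0,0],[0,0,0],[0,0,0],[0,0,0],[0,0,0]],"gripper":[0,0,0,0,0]}'
python3 -m crank '{"travel":[[0,0,0],[0,0,0],[0,0,0],[0,0,0],[0,0,0]],"turn":[[0,0,0],[0,0,0],[0,0,0],[0,0,0],[0,0,0]],"gripper":[0.3,0.6,1,1,1]}' 45
python3 -m crank '{"travel":[[0,0,0],[0,0,0],[0,0,0],[0,0,0],[0,0,0]],"turn":[[0,0,0],[0,0,0],[0,0,0],[0,0,0],[0,0,0]],"gripper":[1,1,1,1,1]}' 45
```

```text
clock: 26.95
position: [0.5853, -0.2186, 0.0535]
tool_rot: [-3.14, -0.001, 1.573]
force: [-0.3, 0.8, 0.5]
grip_width: 0.0854
finger_force: 0.0
clock: 27.45
position: [0.586, -0.2199, 0.0554]
tool_rot: [3.14, 0.0, 1.571]
force: [-2.6, 1.7, 9.4]
grip_width: 0.0398
finger_force: 45.0
clock: 27.95
position: [0.586, -0.2199, 0.0554]
tool_rot: [3.14, 0.0, 1.571]
force: [-2.3, 1.0, 9.3]
grip_width: 0.0393
finger_force: 45.0
```

```bash
python3 -m crank '{"travel":[[0,0,1],[0,0,4],[0,0,8],[0,0,11.5],[-0.5,3,13]],"turn":[[0,0,0],[0,0,0],[0,0,0],[0,0,0],[0,0,0]],"gripper":[1,1,1,1,1]}'
python3 -m crank '{"travel":[[-1,4,0],[-2,8,0],[-3,12,0],[-4,16,0],[-4.6,20,0]],"turn":[[0,0,1],[0,0,2],[0,0,3],[0,0,4],[0,0,4.8]],"gripper":[1,1,1,1,1]}'
python3 -m crank '{"travel":[[-0.6,3,0],[-1,5.5,0],[-1,5.5,0],[-1,5.5,0],[-1,5.5,-2]],"turn":[[0,0,0],[0,0,0],[0,0,0],[0,0,0],[0,0,0]],"gripper":[1,1,1,1,1]}'
python3 -m crank '{"travel":[[0,0,-1],[0,0,-1],[0,0,-1],[0,0,-1],[0,0,-1]],"turn":[[0,0,0],[0,0,0],[0,0,0],[0,0,0],[0,0,0]],"gripper":[1,1,1,1,1]}'
python3 - <<'E'
from workcell import bot;import cv2,numpy as np
o=bot.observe();print(o["position"],o["tool_rot"])
f=bot.grab_frame("side")["pixels"][:,:,::-1]
a=cv2.resize(f[80:220,140:290],(643,600),interpolation=cv2.INTER_CUBIC)
cv2.imwrite("pics/p7.png",np.clip(a*1.8,0,255).astype(np.uint8))
E
```

```text
clock: 28.45
position: [0.5813, -0.1936, 0.1885]
tool_rot: [3.137, 0.003, 1.567]
force: [0.0, 0.3, -2.3]
grip_width: 0.0396
finger_force: 46.0
clock: 28.95
position: [0.5338, 0.0117, 0.1852]
tool_rot: [3.141, -0.0, 1.656]
force: [1.1, 0.3, -2.6]
grip_width: 0.0396
finger_force: 46.0
clock: 29.45
position: [0.5261, 0.0645, 0.1662]
tool_rot: [3.138, -0.001, 1.654]
force: [1.0, 0.5, -2.4]
grip_width: 0.0396
finger_force: 46.1
clock: 29.95
position: [0.525, 0.0652, 0.1548]
tool_rot: [3.141, -0.0, 1.655]
force: [0.4, 0.9, -2.0]
grip_width: 0.0394
finger_force: 46.0
[0.52496345 0.06523289 0.15483263] [ 3.14084681e+00 -1.95593844e-04  1.65515798e+00]
```

View pics/p7.png

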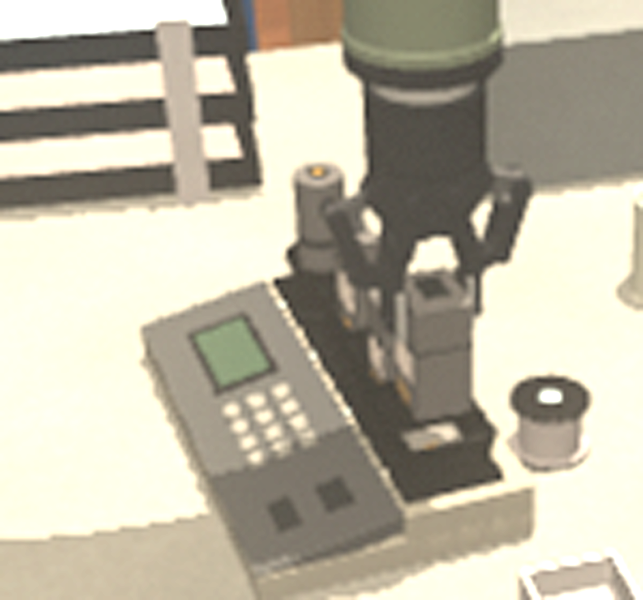

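The brick is centred over its well: bottom at (440,405), floor patch at (432,437). I'll lower it.

```bash
python3 -m crank '{"travel":[[0,0.1,-0.8],[0,0.1,-1.6],[0,0.1,-2.4],[0,0.1,-3.2],[0,0.1,-3.9]],"turn":[[0,0,0],[0,0,0],[0,0,0],[0,0,0],[0,0,0]],"gripper":[1,1,1,1,1]}'
python3 -m crank '{"travel":[[0,0,-0.2],[0,0,-0.4],[0,0,-0.5],[0,0,-0.6],[0,0,-0.6]],"turn":[[0,0,0],[0,0,0],[0,0,0],[0,0,0],[0,0,0]],"gripper":[1,1,1,1,1]}'
python3 -m crank '{"travel":[[0,0,-0.1],[0,0,-0.1],[0,0,-0.2],[0,0,-0.2],[0,0,-0.2]],"turn":[[0,0,0],[0,0,0],[0,0,0],[0,0,0],[0,0,0]],"gripper":[1,1,1,1,1]}'
```

```text
clock: 30.5
position: [0.5245, 0.0662, 0.1143]
tool_rot: [-3.141, 0.0, 1.655]
force: [0.0, 0.6, -2.6]
grip_width: 0.0394
finger_force: 46.1
clock: 31.0
position: [0.5248, 0.0663, 0.1095]
tool_rot: [3.141, -0.0, 1.655]
force: [-0.0, -0.5, -1.9]
grip_width: 0.0396
finger_force: 45.9
clock: 31.5
position: [0.5243, 0.0662, 0.1087]
tool_rot: [-3.141, -0.001, 1.655]
force: [-14.3, -1.2, 35.0]
grip_width: 0.0393
finger_force: 43.7
```

```bash
python3 -m crank '{"travel":[[0,0,0.2],[0,0,0.2],[0,0,0.2],[0,0,0.2],[0,0,0.2]],"turn":[[0,0,0],[0,0,0],[0,0,0],[0,0,0],[0,0,0]],"gripper":[1,0.6,0.3,0,0]}'
python3 -m crank '{"travel":[[0,0,1],[0,0,3],[0,0,6],[0,0,9],[0,0,12]],"turn":[[0,0,0],[0,0,0],[0,0,0],[0,0,0],[0,0,0]],"gripper":[0,0,0,0,0]}'
python3 -m crank '{"travel":[[0,-4,0],[0,-8,0],[0,-12,0],[0,-16,0],[0,-20,0]],"turn":[[0,0,0],[0,0,0],[0,0,0],[0,0,0],[0,0,0]],"gripper":[0,0,0,0,0]}'
python3 - <<'E'
from workcell import bot;import cv2,numpy as np
f=bot.grab_frame("side")["pixels"][:,:,::-1];t=bot.grab_frame("top")["pixels"][:,:,::-1]
a=cv2.resize(f[80:220,140:290],(430,401),interpolation=cv2.INTER_CUBIC)
b=cv2.resize(t[180:250,105:250],(370,179),interpolation=cv2.INTER_CUBIC)
c=np.zeros((401,800,3),np.uint8);c[:,:430]=a;c[:179,430:]=b
b=cv2.resize(f[150:310,240:400],(222,222));c[179:,430:652]=b
cv2.imwrite("pics/end.png",np.clip(c*1.5,0,255).astype(np.uint8))
E
```

```text
clock: 32.0
position: [0.5247, 0.0663, 0.1092]
tool_rot: [-3.142, 0.0, 1.655]
force: [-0.3, -0.2, 0.2]
grip_width: 0.0807
finger_force: 0.0
clock: 32.5
position: [0.5245, 0.0661, 0.2312]
tool_rot: [3.141, 0.0, 1.655]
force: [-0.2, 0.9, 0.4]
grip_width: 0.0857
finger_force: 0.0
clock: 33.0
position: [0.5245, -0.1353, 0.2301]
tool_rot: [3.141, 0.0, 1.655]
force: [1.3, -0.2, 0.0]
grip_width: 0.0857
finger_force: 0.0
```

View pics/end.png

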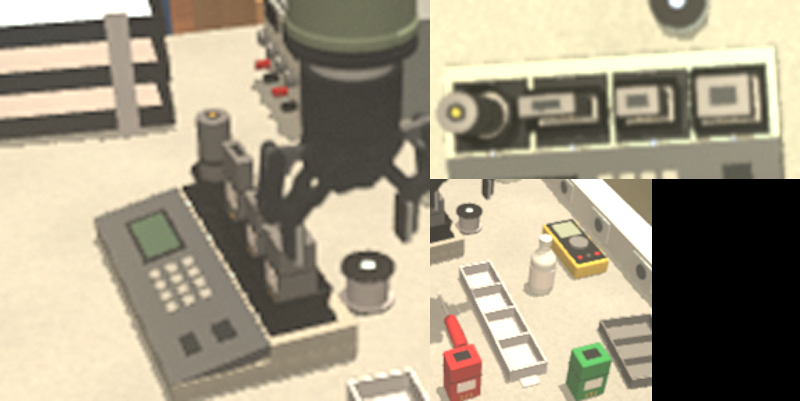

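All four packs stand in their own cups. The round pack's 30 px offset in the top view is the parallax I'd expect for an upright pack. The rack is empty, and the bottle and reel haven't moved.

```bash
python3 -c "
from workcell import bot;print(bot.job_done())"
```

```text
the job is handed in; nothing more can be done
None
```

All four packs are upright and home in their matching adapters, the bottle and reel are untouched, and the job was handed in at about 33 s of the 115 s limit (no verdict was returned).

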